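Feed the soap loaf forward by one bar

ROBOT

A 6-joint arm with a two-finger parallel gripper is mounted at the origin on the work surface. World frame = base frame: x ahead of the robot, y to its left, z up, the work surface at z = 0. Lengths are in m, angles in rad, forces in N, time in s.
With the tool pointing down it reaches from about 0.35 to 0.775 m from the base axis. Payload 7.3 kg.
Tool frame: the origin (TCP) lies at the very end of the fingers, on their centre line; the grasp point (between the pads) lies 19 mm behind it; z points along the fingers, x is the direction in which the jaws open and shut, and the axes are right-handed (so a half turn about z gives the same grasp; the last joint's range is limited). The gripper opens to 92 mm and grips with 3 to 60 N. Pads are 19 mm wide; open, the fingers measure 130 mm over their backs; the gripper's body (75 mm by 190 mm) begins 47 mm behind the grasp point.
Start: joints at [-1.253, 0.342, 1.524, -0, 1.275, -0.146], TCP at [0.235, -0.47, 0.196] pointing down, gripper open.
Joint ranges: [-2.53, 2.53], [-0.77, 2.02], [0.04, 2.7], [-1, 4.14], [0.28, 2.66], [-3.11, 3.11]. Speed limits (rad/s): [2.57, 2.57, 3.14, 3.14, 3.14, 3.14].

INTERFACE

Orientations are given as [roll, pitch, yaw] about the fixed x, y, z axes, in that order (R = Rz(yaw) Ry(pitch) Rx(roll)).
In Python, from cell import observe, read_camera, camera_params, hand_in gives the robot as it stands.
- The arm moves only by the tool apply_moves, never from a script. Its argument "increments" is a list of rows, each an object with "grip": the opening, from 0 (shut) to 1 (fully open); "linear": the shift along the world's x, y, z in mm, a list of three; "turn": the turn, a rotation vector about the world's x, y, z in units of 6 degrees (1.0 is 6 degrees), a list of three. A call has 1 to 10 rows; each row is the pose to reach, as a shift and turn from the pose commanded when the call began; what a row does not reach only later rows make up. A row lasts 1/10 s, in which the tool goes at most 50 mm and 8.59 degrees, less where a joint would pass 70% of its speed; a pose out of reach is approached as far as the arm can. A call with a gripper value outside its range is refused whole. The fingers move at their own pace and stop on an object; "grip_force" is the grip in N (left out, the last holds). Time passes only in rows, so rows that repeat a pose let the fingers close. It gives the time, the measured TCP pose, the force and the opening at its end, in the units of the state.
- observe(): the state, without advancing time (a new reading comes with each control period).
- read_camera(name): name is "side" or "top" or "wrist"; returns the picture (480x640x3 uint8, red, green, blue); there is no depth.
- camera_params(name): a dict with "camera_matrix" (3x3 intrinsics, pixels), "world_to_cam" (4x4, takes a point from world to camera coordinates); the wrist camera has in their place "hand_eye" (4x4, takes a point from camera to tool coordinates, whose origin is the TCP and whose axes are the tool frame's). Camera axes: x right, y up, looking along -z (the intrinsics and any distortion apply to the point x, -y, -z); pixel columns grow to the right and rows downward; lengths in m; the calibration is good to about 2 mm. A picture is of the moment at which its call begins: read the wrist's pose just before it. camera_params takes no time and is no camera call.
- hand_in(): hands the job in, once; it reports no verdict.
The state is a dict: "time": time; "qpos": joint angles; "qvel": joint speeds; "joint_efforts": joint torques, N m; "tool_pos": TCP position; "tool_rot": TCP orientation; "contact_force": force on the tool from outside, world axes, zero at the start; "torque": the same for the moment, N m; "opening": finger opening in m.
Only numpy, scipy, OpenCV 4.12 (cv2) and the standard library are available. Lean on these libraries where they do the work, as an engineer would, in place of code of your own. Each camera call takes 0.05 s, during which the arm holds its last target.

TASK

Feed the soap loaf one bar's width forward in its trough: gently push the upright handle of the hand wheel round clockwise (seen from above) through exactly one full turn, so that the handle ends where it started, then leave it. Only push the handle, with the fingertips or the outside of the fingers: do not grip it, do not touch the loaf, and leave the bar, the bottle and the cup standing where they are.

Things in the scene. Friction and masses are not known exactly. Their poses are not given: they have to be found in the camera images.
- feed_wheel (a joint): turn of the steel hand wheel about its upright axis, rad: 0 at the start, growing clockwise seen from above; one full turn is 6.283. A stop keeps it from turning back past the start. It is stiff (about 3 N at the handle keeps it moving), does not coast and stays where it is left. Each turn moves the pusher and the loaf 25 mm along the trough.
- wheel_centre (a point): centre of the hand wheel, on its upright axis, in the rim's mid plane, 128 mm above the table. The wheel lies level on a round grey column: rim of 14 mm round bar, 150 mm across to the bar's centre line, three spokes 11 mm thick, hub 36 mm across whose top is 12 mm above this point.
- handle_top (a point): centre of the top of the black upright handle that stands on the rim, 75 mm from the axis, at the end of one spoke. The handle is 22 mm across and 56 mm tall; its top is 66 mm above the rim's mid plane and 59 mm above the top of the rim (194 mm above the table). It is fixed to the wheel. It may start on any side of the axis.
- feed_bench: the fixed feed bench, a steel base plate 270 x 500 x 12 mm with a trough on it. Origin on the table straight below the wheel's axis. Its own y axis runs along the trough, whose centre line is 130 mm along +x from the axis; the loaf is fed towards -y. An arch 123 mm high stands over the trough at y = -108 mm. Nothing on the bench but the wheel and its handle is higher than this arch.
- loaf_centre (a point): centre of the cream soap loaf (68 x 200 x 58 mm, loose) lying in the trough, its top 80 mm above the table; the pusher plate behind it (its +y end) moves it when the wheel turns. Not to be touched.
- soap_bar: a tan bar of soap standing on its edge, 62 x 26 x 56 mm tall, loose; origin at the centre of its underside. To be left alone.
- oil_bottle: a small amber bottle, 40 mm across, 95 mm tall, loose; origin at the centre of its underside. To be left alone.
- cup: a white plastic cup, 68 mm across at the rim, 75 mm tall, loose; origin at the centre of its underside. To be left alone.
Mind the look-alikes: they are no part of the job. Of the things like the part that bears loaf_centre, leave any that is black, turquoise or yellow; of the rest the larger one is meant.

How it is judged:
By the outcome, as a careful person would: the job done as asked, in the order asked, and still so for the second after the job is handed in, with the robot touching nothing.
It also fails if it takes over 51 s, if anything falls off the work surface, if the arm or the gripper's body presses on something with over 40 N, if the wrist force passes 120 N, or if a joint passes its speed limit or range.

## Working session

There is one attempt and no reset: what is moved stays moved. The work goes in short steps, Python scripts to look and compute and a tool call to move; the robot and the scene stay as the last step left them, time stands still between calls to the robot, and variables do not carry over. Pictures are saved under pics/ and viewed, and the job is handed in when it is done.

Besides the shell and the picture viewer there is one more tool, called as name([rows], argument=value, ...), one row to a line, values as JSON. apply_moves: Moves the arm, as the interface text tells. Its arguments: {"type":"object","properties":{"increments":{"type":"array","items":{"type":"object","properties":{"grip":{"type":"number"},"linear":{"type":"array","items":{"type":"number"}},"turn":{"type":"array","items":{"type":"number"}}}}},"grip_force":{"type":"number"}},"required":["increments"]}

```bash
mkdir -p pics; python3 - <<'E'
from cell import *
import cv2
s=observe();print(s)
for n in("top","side"):
    cv2.imwrite(f"pics/{n}0.png",read_camera(n)[:,:,::-1])
    p=camera_params(n);print(n,p)
E
```

```text
{'time': 0.0, 'qpos': array([-1.25300360e+00,  3.42733838e-01,  1.52500977e+00, -8.94241127e-06,
        1.27542175e+00, -1.46010238e-01]), 'qvel': array([ 5.04932701e-04, -1.20133955e-03,  7.61167565e-04, -2.72748666e-03,
        1.13190566e-03, -4.48641062e-05]), 'joint_efforts': array([-1.74183410e-04, -4.31241918e+01, -2.44222856e+01,  7.17626070e-02,
        5.58648503e-02, -1.28681518e-04]), 'tool_pos': array([ 0.23472708, -0.46908956,  0.19484178]), 'tool_rot': array([-3.14137230e+00,  1.55721267e-03, -1.10699058e+00]), 'contact_force': array([ 0.0179428 , -1.02293686, -0.1459541 ]), 'torque': array([-0.03843898,  0.0309284 , -0.0386449 ]), 'opening': 0.09173419630326346}
top {'camera_matrix': array([[442.77369975,   0.        , 319.76838196],
       [  0.        , 442.77369975, 240.53722408],
       [  0.        ,   0.        ,   1.        ]]), 'world_to_cam': array([[-4.84680415e-03, -9.99986925e-01, -1.63033591e-03,
         7.59451846e-02],
       [ 9.87117410e-01, -5.04515077e-03,  1.59917993e-01,
        -5.65076470e-01],
       [-1.59924127e-01, -8.34241772e-04,  9.87128957e-01,
        -1.17502076e+00],
       [ 0.00000000e+00,  0.00000000e+00,  0.00000000e+00,
         1.00000000e+00]])}
side {'camera_matrix': array([[531.88166452,   0.        , 317.88391229],
       [  0.        , 531.88166452, 236.29112419],
       [  0.        ,   0.        ,   1.        ]]), 'world_to_cam': array([[-9.86924237e-01, -1.61184592e-01, -2.77250357e-04,
         5.40804208e-01],
       [ 1.03377338e-01, -6.34291493e-01,  7.66151048e-01,
        -9.85198520e-02],
       [-1.23667602e-01,  7.56104377e-01,  6.42660482e-01,
        -1.28775765e+00],
       [ 0.00000000e+00,  0.00000000e+00,  0.00000000e+00,
         1.00000000e+00]])}
```

View pics/top0.png

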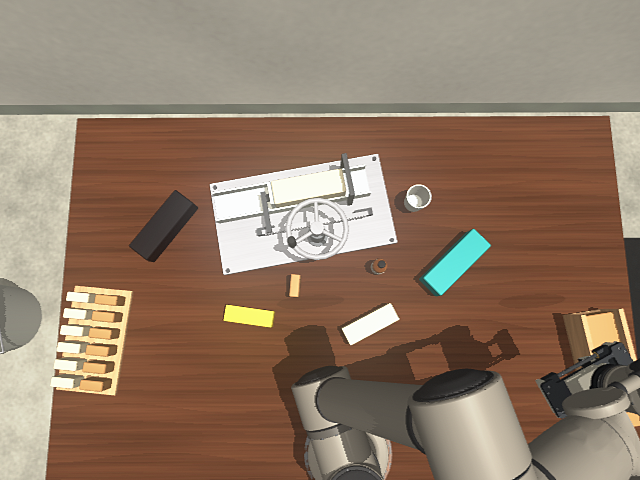

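View pics/side0.png

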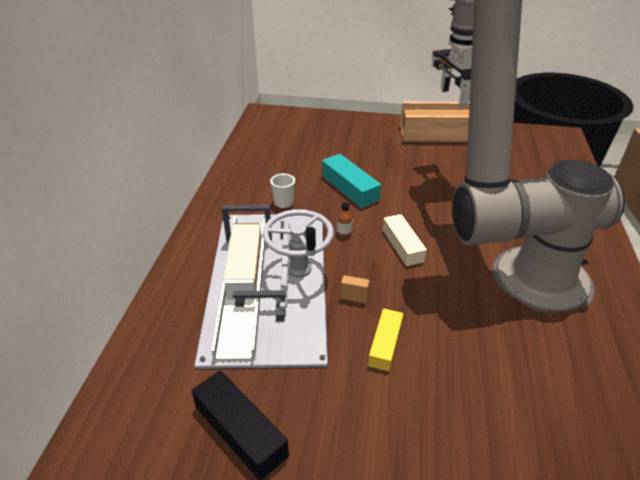

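```bash
python3 - <<'E'
import cv2
a=cv2.imread("pics/top0.png");b=cv2.imread("pics/side0.png")
cv2.imwrite("pics/tc.png",cv2.resize(a[145:295,200:400],None,fx=4,fy=4,interpolation=cv2.INTER_CUBIC))
cv2.imwrite("pics/sc.png",cv2.resize(b[195:315,230:370],None,fx=5,fy=5,interpolation=cv2.INTER_CUBIC))
E
```

```text
(no output)
```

View pics/tc.png

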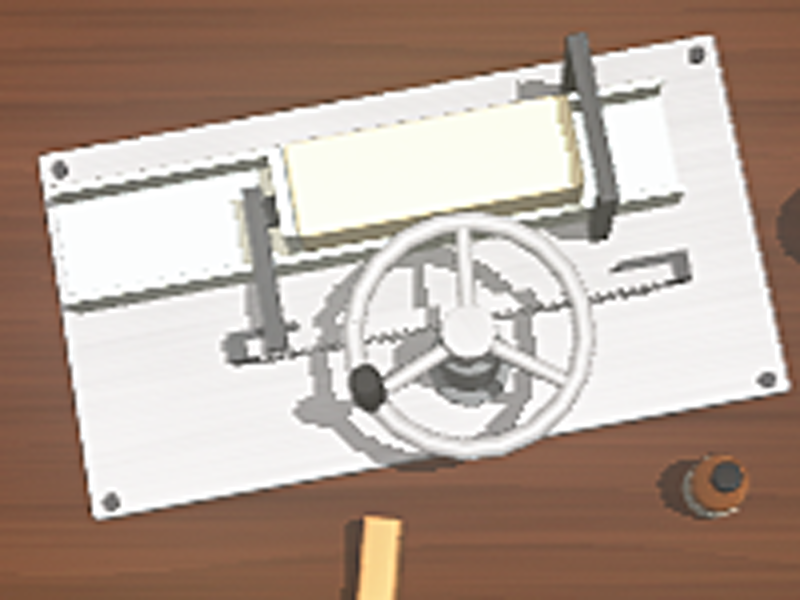

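View pics/sc.png

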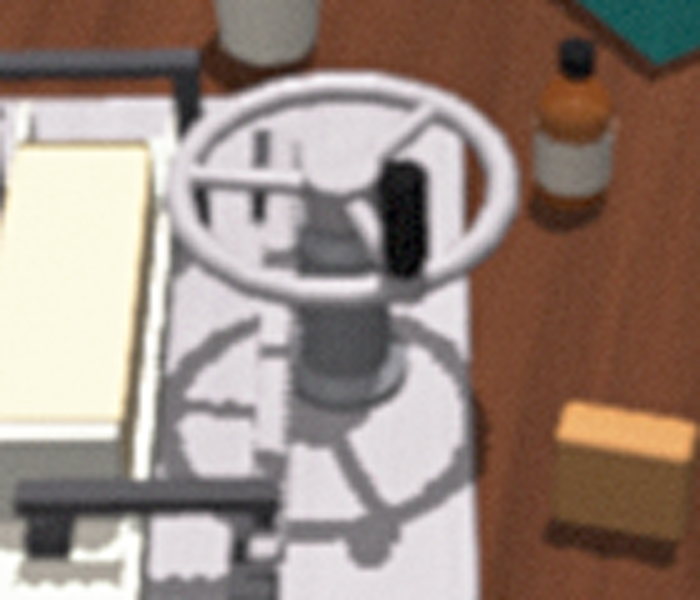

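```bash
cat > h.py <<'E'
import numpy as np
from cell import *
def cam(n):
    p=camera_params(n);return p["camera_matrix"],p["world_to_cam"]
def unproj(n,u,v,z):
    K,T=cam(n);R=T[:3,:3];t=T[:3,3]
    d=np.array([(u-K[0,2])/K[0,0],-(v-K[1,2])/K[1,1],-1.]);d=R.T@d;c=-R.T@t
    return c+d*(z-c[2])/d[2]
def proj(n,P):
    K,T=cam(n);q=T[:3,:3]@np.array(P)+T[:3,3]
    return np.array([K[0,2]-K[0,0]*q[0]/q[2],K[1,2]+K[1,1]*q[1]/q[2]])
E
python3 - <<'E'
from h import *
f=lambda x,y:(200+x/4-.4,145+y/4-.4)
g=lambda x,y:(230+x/5-.4,195+y/5-.4)
c=unproj("top",*f(471,336),.128);print("c top",c)
c2=unproj("side",*g(344,185),.128);print("c side",c2)
# rim extents
for p in [(345,336),(597,336),(471,212),(471,460)]: print(unproj("top",*f(*p),.128))
print("hub top",unproj("top",*f(468,331),.14))
h=unproj("top",*f(367,385),.17);print("h(mid) top",h)
print("h side", unproj("side",*g(405,172),.194),unproj("side",*g(403,225),.166),unproj("side",*g(403,272),.138))
# plate corners z=.012
P=[unproj("top",*f(*p),.012) for p in [(40,157),(713,36),(790,392),(96,519)]]
print(P, sum(P)/4)
print("ydir",(P[0]-P[1]),(P[3]-P[2]))
for n,p in [("bottle",(715,487))]: print(n,unproj("top",*f(*p),.06))
print("bar",unproj("top",294,286,.05),"cup",unproj("top",418,198,.06))
K,T=cam("top");print(-T[:3,:3].T@T[:3,3])
E
```

```text
c top [0.58330978 0.07914794 0.128     ]
c side [0.58061373 0.0769637  0.128     ]
[0.58372876 0.16040335 0.128     ]
[ 0.58289091 -0.0020883   0.128     ]
[0.66560087 0.07882096 0.128     ]
[0.50287254 0.07946754 0.128     ]
hub top [0.58428855 0.08097445 0.14      ]
h(mid) top [0.54485932 0.14327469 0.17      ]
h side [0.54016104 0.14279631 0.194     ] [0.54098724 0.14452503 0.166     ] [0.54148527 0.14322988 0.138     ]
[array([0.73873371, 0.3912412 , 0.012     ]), array([ 0.8276852 , -0.09802157,  0.012     ]), array([ 0.56384777, -0.14568853,  0.012     ]), array([0.47635768, 0.34286582, 0.012     ])] [0.65165609 0.12259923 0.012     ]
ydir [-0.08895149  0.48926276  0.        ] [-0.08749009  0.48855435  0.        ]
bottle [ 0.49176085 -0.08455912  0.06      ]
bar [0.4406524  0.14334899 0.05      ] cup [ 0.68088764 -0.19912081  0.06      ]
[0.37025074 0.07211304 1.25038673]
```

Candidates for the loaf: the large cream block in the trough (top pixel 307,188), a smaller white/cream block on the table (370,323), and the black (164,226), turquoise (456,262) and yellow (249,316) blocks. The trough one is the loaf, because it is the larger of the non-excluded blocks and sits between the pusher and the arch. There is only one wheel. Its centre is about (0.582, 0.078), and the handle is at about 121.6°, 76 mm from the axis (75 expected).

Next I'll close the fingers and move to a stand-off behind the handle.

```bash
python3 - <<'E'
from cell import *
print(camera_params("wrist")["hand_eye"])
E
```

```text
[[ 9.99999666e-01 -6.42254142e-04 -5.05197127e-04  1.61997208e-04]
 [-7.66379173e-04 -9.51661321e-01 -3.07148405e-01 -8.40714440e-02]
 [-2.83509230e-04  3.07148690e-01 -9.51661495e-01 -1.88413989e-01]
 [ 0.00000000e+00  0.00000000e+00  0.00000000e+00  1.00000000e+00]]
```

apply_moves([
  {"grip": 0, "linear": [20, 40, 15], "turn": [0, 0, 0.84]},
  {"grip": 0, "linear": [40, 80, 20], "turn": [0, 0, 0.84]},
  {"grip": 0, "linear": [60, 125, 20], "turn": [0, 0, 0.84]},
  {"grip": 0, "linear": [80, 170, 20], "turn": [0, 0, 0.84]},
  {"grip": 0, "linear": [100, 215, 20], "turn": [0, 0, 0.84]},
  {"grip": 0, "linear": [120, 260, 20], "turn": [0, 0, 0.84]},
  {"grip": 0, "linear": [140, 305, 20], "turn": [0, 0, 0.84]},
  {"grip": 0, "linear": [160, 350, 20], "turn": [0, 0, 0.84]},
  {"grip": 0, "linear": [180, 395, 20], "turn": [0, 0, 0.84]},
  {"grip": 0, "linear": [200, 440, 20], "turn": [0, 0, 0.84]},
], grip_force=20)

```text
time: 1.1
tool_pos: [0.4351, -0.0275, 0.2155]
tool_rot: [3.141, -0.0, -1.019]
contact_force: [0.5, -0.4, 0.1]
opening: 0.0164
```

apply_moves([
  {"grip": 0, "linear": [20, 40, 0], "turn": [0, 0, 0]},
  {"grip": 0, "linear": [40, 80, 0], "turn": [0, 0, 0]},
  {"grip": 0, "linear": [60, 120, 0], "turn": [0, 0, 0]},
  {"grip": 0, "linear": [69, 147, 0], "turn": [0, 0, 0]},
  {"grip": 0, "linear": [69, 147, -5], "turn": [0, 0, 0]},
])

```text
time: 1.6
tool_pos: [0.5046, 0.1206, 0.2102]
tool_rot: [-3.141, 0.001, -1.015]
contact_force: [0.7, -0.1, 0.2]
opening: 0.0003
```

```bash
python3 - <<'E'
from h import *
import cv2
s=observe();print(s["tool_pos"],s["tool_rot"],s["opening"],s["contact_force"])
w=read_camera("wrist");b=read_camera("side");a=read_camera("top")
o=np.zeros((480,800,3),np.uint8)
o[:,:400]=cv2.resize(b[180:300,260:360],(400,480),interpolation=cv2.INTER_CUBIC)
o[:,400:]=cv2.resize(a[170:290,260:360],(400,480),interpolation=cv2.INTER_CUBIC)
cv2.imwrite("pics/s1.png",o[:,:,::-1]);cv2.imwrite("pics/w1.png",w[:,:,::-1])
E
```

```text
[0.50461957 0.12059515 0.21017926] [-3.14074462e+00  5.06135015e-04 -1.01503631e+00] 0.00026661065927998935 [ 0.74977124 -0.13806182  0.21570212]
```

View pics/s1.png

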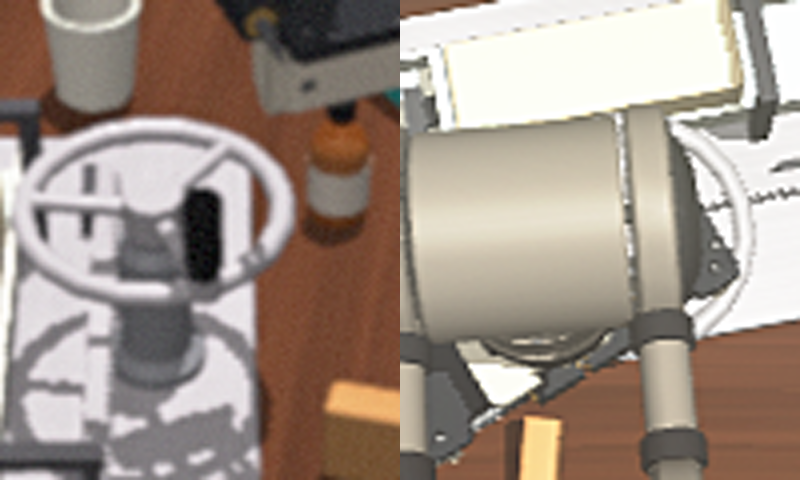

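View pics/w1.png

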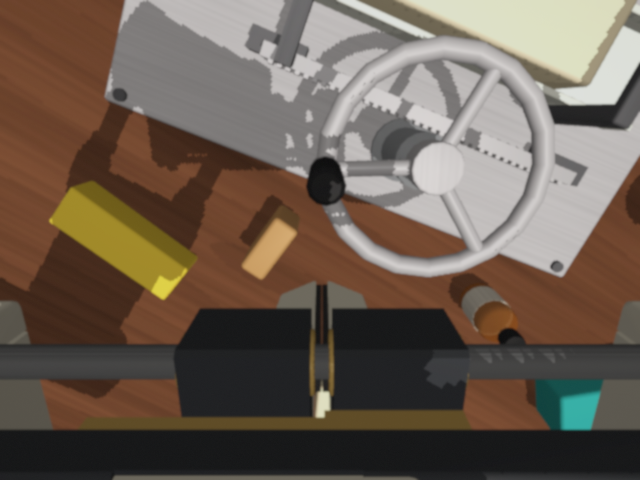

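Wrist view: the handle is at (325,180) and the fingertips at (322,290). The spoke lies level in the picture, so the flat side of the shut fingers faces the handle along the tangent. Descending.

apply_moves([
  {"grip": 0, "linear": [0, 0, -30], "turn": [0, 0, 0]},
  {"grip": 0, "linear": [0, 0, -58], "turn": [0, 0, 0]},
  {"grip": 0, "linear": [0, 0, -58], "turn": [0, 0, 0]},
  {"grip": 0, "linear": [0, 0, -58], "turn": [0, 0, 0]},
])

```text
time: 2.15
tool_pos: [0.5039, 0.1165, 0.1532]
tool_rot: [3.141, -0.0, -1.02]
contact_force: [0.6, 0.6, 0.9]
opening: 0.0007
```

```bash
python3 - <<'E'
from h import *
import cv2
s=observe();print(s["tool_pos"],s["tool_rot"],s["opening"],s["contact_force"])
w=read_camera("wrist");b=read_camera("side")
cv2.imwrite("pics/s2.png",cv2.resize(b[160:280,250:370],(600,600),interpolation=cv2.INTER_CUBIC)[:,:,::-1]);cv2.imwrite("pics/w2.png",w[:,:,::-1])
E
```

```text
[0.50389508 0.11647029 0.15320299] [ 3.14130999e+00 -1.05423646e-04 -1.02049964e+00] 0.0007030337853295988 [0.55068522 0.60288763 0.89925157]
```

View pics/s2.png

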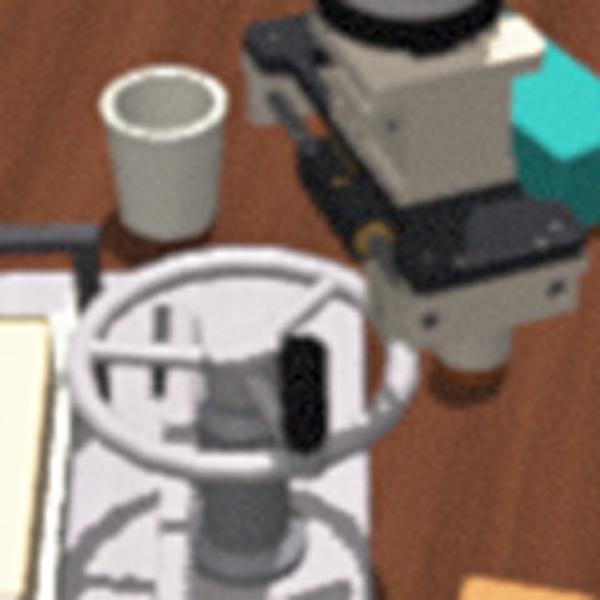

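View pics/w2.png

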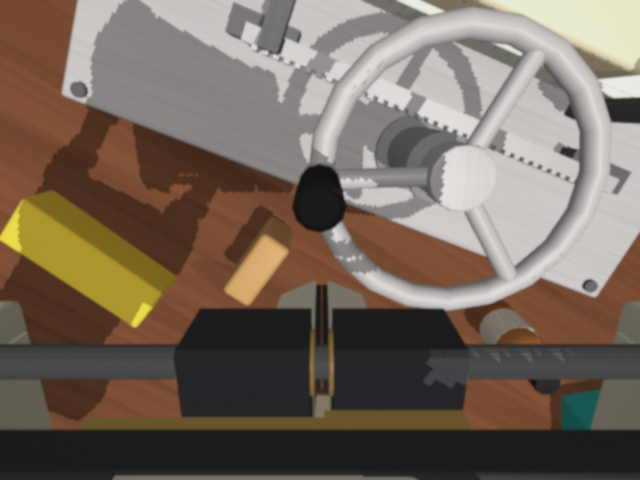

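```bash
cat >> h.py <<'E'
from scipy.spatial.transform import Rotation as Rn
def wun(u,v,z,pos,rpy):
    p=camera_params("wrist");K=p["camera_matrix"];X=p["hand_eye"]
    Rt=Rn.from_euler("xyz",rpy).as_matrix()
    d=Rt@X[:3,:3]@np.array([(u-K[0,2])/K[0,0],-(v-K[1,2])/K[1,1],-1.]);c=Rt@X[:3,3]+pos
    return c+d*(z-c[2])/d[2]
E
python3 - <<'E'
from h import *
s=observe();P=s["tool_pos"];r=s["tool_rot"]
f=lambda u,v,z:wun(u,v,z,P,r)
print("hub",f(462,178,.140),"htop",f(319,206,.194),"edges",f(293,206,.194),f(346,206,.194), f(319,233,.194))
E=np.array([f(u,v,.128)[:2] for u,v in[(608,140),(462,308),(470,8),(313,150),(590,235),(545,30),(510,300)]])
from scipy.optimize import least_squares
q=least_squares(lambda q:np.hypot(*(E-q[:2]).T)-q[2],[.58,.08,.08]);print(q.x,q.fun)
E
```

```text
hub [0.58547048 0.08014336 0.14      ] htop [0.5449969  0.14240365 0.194     ] edges [0.53968276 0.15104833 0.194     ] [0.55051672 0.13342437 0.194     ] [0.53557131 0.1366277  0.194     ]
[0.58496511 0.07602393 0.08235344] [-0.00240576 -0.0021963   0.00136348  0.00011424  0.00279138 -0.00087512
  0.00120809]
```

apply_moves([
  {"grip": 0, "linear": [7, 4.5, 0]},
  {"grip": 0, "linear": [14, 9, 0]},
  {"grip": 0, "linear": [19, 11.5, 0]},
  {"grip": 0, "linear": [20, 12.5, 0]},
  {"grip": 0, "linear": [20, 12.5, 0]},
  {"grip": 0, "linear": [20, 12.5, 0]},
])

```text
schema error: expected keys grip, linear, turn
```

```bash
python3 - <<'E'
from h import *
import cv2
s=observe();print(s["tool_pos"],s["tool_rot"],s["opening"],s["contact_force"])
w=read_camera("wrist")
cv2.imwrite("pics/w3.png",cv2.resize(w[140:340,220:420],(600,600),interpolation=cv2.INTER_CUBIC)[:,:,::-1])
E
```

```text
[0.50485634 0.11692507 0.15423435] [-3.13922685e+00 -1.38634504e-03 -1.01997352e+00] 0.0007163973875068836 [ 0.31453354  0.66093575 -0.31779546]
```

View pics/w3.png

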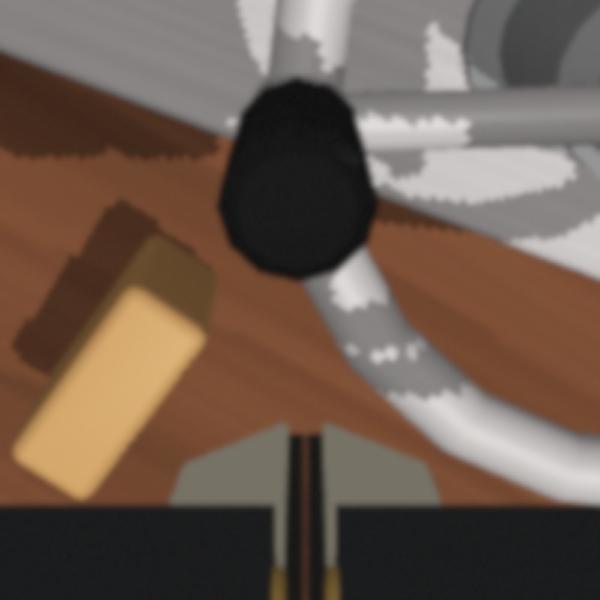

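apply_moves([
  {"grip": 0, "linear": [7, 4.5, 0], "turn": [0, 0, 0]},
  {"grip": 0, "linear": [14, 9, 0], "turn": [0, 0, 0]},
  {"grip": 0, "linear": [18, 11, 0], "turn": [0, 0, 0]},
  {"grip": 0, "linear": [19, 12, 0], "turn": [0, 0, 0]},
  {"grip": 0, "linear": [19, 12, 0], "turn": [0, 0, 0]},
  {"grip": 0, "linear": [19, 12, 0], "turn": [0, 0, 0]},
])

```text
time: 2.9
tool_pos: [0.5227, 0.1295, 0.1524]
tool_rot: [3.141, 0.0, -1.019]
contact_force: [0.5, 0.4, -0.1]
opening: 0.0006
```

```bash
python3 - <<'E'
from h import *
import cv2
s=observe();print(s["tool_pos"],s["tool_rot"],s["opening"],s["contact_force"])
w=read_camera("wrist")
cv2.imwrite("pics/w4.png",cv2.resize(w[140:340,220:420],(600,600),interpolation=cv2.INTER_CUBIC)[:,:,::-1])
E
```

```text
[0.52267188 0.12947639 0.15238975] [ 3.14108187e+00  8.94091096e-05 -1.01885202e+00] 0.0005636333408069252 [ 0.53083747  0.42775633 -0.122931  ]
```

View pics/w4.png

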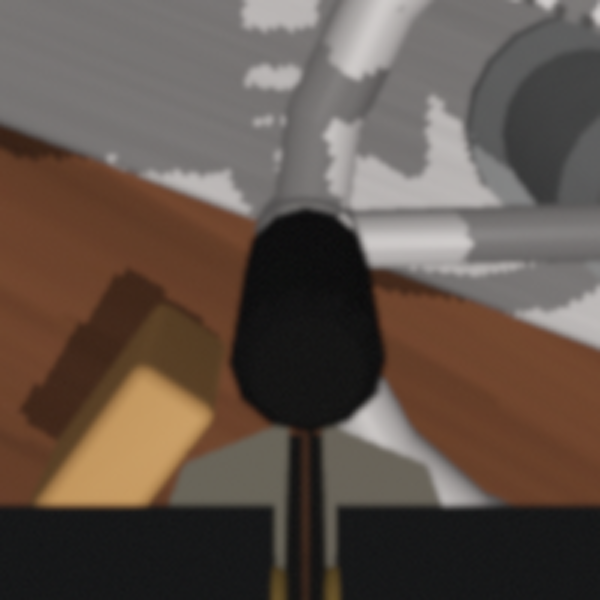

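apply_moves([
  {"grip": 0, "linear": [1.7, 1.05, 0], "turn": [0, 0, 0]},
  {"grip": 0, "linear": [1.7, 1.05, 0], "turn": [0, 0, 0]},
])

```text
time: 3.15
tool_pos: [0.5245, 0.1305, 0.1525]
tool_rot: [3.141, 0.0, -1.019]
contact_force: [-1.5, -0.1, 0.3]
opening: 0.0003
```

apply_moves([
  {"grip": 0, "linear": [0.85, 0.53, 0], "turn": [0, 0, 0]},
  {"grip": 0, "linear": [0.85, 0.53, 0], "turn": [0, 0, 0]},
])

```text
time: 3.35
tool_pos: [0.525, 0.1308, 0.1525]
tool_rot: [3.14, 0.0, -1.019]
contact_force: [-2.4, -1.8, 2.1]
opening: 0.0006
```

apply_moves([
  {"grip": 0, "linear": [0.85, 0.53, 0], "turn": [0, 0, 0]},
  {"grip": 0, "linear": [0.85, 0.53, 0], "turn": [0, 0, 0]},
])

```text
time: 3.55
tool_pos: [0.526, 0.1316, 0.1525]
tool_rot: [3.141, 0.0, -1.019]
contact_force: [-3.4, -1.2, 1.5]
opening: 0.0004
```

```bash
cat > plan.py <<'E'
import numpy as np
C=np.array([584.,79.]);R=75.;rh=11.;hx=19.;hy=10.5;phi0=121.9
psi=np.radians(-58.4);e1=np.array([np.cos(psi),np.sin(psi)]);e2=np.array([-np.sin(psi),np.cos(psi)])  # right handed
w2,w1=25.,15.
def P(phi):
    a=np.radians(phi);H=C+R*np.array([np.cos(a),np.sin(a)]);t=np.array([np.sin(a),-np.cos(a)])
    d=np.degrees(np.arctan2(t@e2,t@e1))%360
    # faces at 0(+x),90,180,270
    k=int(((d+45)//90)%4)
    def piece(d):
        xs=[-w1,w1,90-w2,90+w2,180-w1,180+w1,270-w2,270+w2,360-w1,360+w1]
        n=[0,0,90,90,180,180,270,270,360,360]
        cx=[hx,hx,hx,-hx,-hx,-hx,-hx,hx,hx,hx]
        cy=[-hy,hy,hy,hy,hy,-hy,-hy,-hy,-hy,hy]
        # corner points at knots: contact point of rect at each knot
        cxx=[hx,hx,hx,-hx,-hx,-hx,-hx,hx,hx,hx]
        return np.interp(d,xs,n),np.interp(d,xs,cxx),np.interp(d,xs,cy)
    n,cx,cy=piece(d);n=np.radians(n)
    return H-(cx+rh*np.cos(n))*e1-(cy+rh*np.sin(n))*e2
if __name__=="__main__":
    import sys
    cur=None
    last=np.array([526.4,131.1]);row=[]
    for i in range(0,123):
        ph=phi0-1-3*i
        p=P(ph)
        print(i,round(361-0-0*0+ph-phi0-361,1),np.round(p,1), round(np.hypot(*p),0))
E
python3 plan.py
```

```text
0 -1.0 [526.9 132.5] 543.0
1 -4.0 [529.1 136.4] 546.0
2 -7.0 [531.4 140.1] 550.0
3 -10.0 [533.9 143.6] 553.0
4 -13.0 [536.3 146.9] 556.0
5 -16.0 [538.9 150. ] 559.0
6 -19.0 [541.5 152.9] 563.0
7 -22.0 [544.2 155.7] 566.0
8 -25.0 [546.8 158.2] 569.0
9 -28.0 [550.2 159.6] 573.0
10 -31.0 [553.7 160.7] 577.0
11 -34.0 [557.3 161.6] 580.0
12 -37.0 [561.  162.4] 584.0
13 -40.0 [564.7 162.9] 588.0
14 -43.0 [568.5 163.3] 592.0
15 -46.0 [572.4 163.5] 595.0
16 -49.0 [576.4 163.5] 599.0
17 -52.0 [580.3 163.2] 603.0
18 -55.0 [584.3 162.8] 607.0
19 -58.0 [588.3 162.1] 610.0
20 -61.0 [592.3 161.2] 614.0
21 -64.0 [596.3 160. ] 617.0
22 -67.0 [600.2 158.6] 621.0
23 -70.0 [604.1 157. ] 624.0
24 -73.0 [608.  155.1] 627.0
25 -76.0 [611.9 153.2] 631.0
26 -79.0 [616.5 151.5] 635.0
27 -82.0 [620.9 149.6] 639.0
28 -85.0 [625.1 147.6] 642.0
29 -88.0 [629.2 145.5] 646.0
30 -91.0 [633.1 143.3] 649.0
31 -94.0 [636.8 141. ] 652.0
32 -97.0 [640.3 138.6] 655.0
33 -100.0 [643.7 136.1] 658.0
34 -103.0 [646.8 133.5] 660.0
35 -106.0 [649.6 130.7] 663.0
36 -109.0 [651.5 127.4] 664.0
37 -112.0 [653.2 123.9] 665.0
38 -11
[... 1876 characters left out ...]
510.7  45.2] 513.0
101 -304.0 [509.7  49.1] 512.0
102 -307.0 [508.9  53.1] 512.0
103 -310.0 [508.3  57.2] 512.0
104 -313.0 [508.   61.3] 512.0
105 -316.0 [507.9  65.5] 512.0
106 -319.0 [508.   69.8] 513.0
107 -322.0 [508.4  74. ] 514.0
108 -325.0 [509.   78.3] 515.0
109 -328.0 [509.8  82.6] 516.0
110 -331.0 [511.   86.8] 518.0
111 -334.0 [512.4  91. ] 520.0
112 -337.0 [513.6  95.8] 522.0
113 -340.0 [514.8 100.9] 525.0
114 -343.0 [516.1 105.8] 527.0
115 -346.0 [517.5 110.7] 529.0
116 -349.0 [519.1 115.4] 532.0
117 -352.0 [520.9 119.9] 535.0
118 -355.0 [522.8 124.3] 537.0
119 -358.0 [524.8 128.5] 540.0
120 -361.0 [526.9 132.5] 543.0
121 -364.0 [529.1 136.4] 546.0
122 -367.0 [531.4 140.1] 550.0
```

```bash
python3 - <<'E'
from plan import *
cur=np.array([526.4,131.1])
for k in range(12):
    r=[np.round((P(phi0-1-3*i)-cur)*2)/2 for i in range(10*k+1,10*k+11)]
    print(k,cur,[[float(x) for x in v] for v in r]); cur=cur+r[-1]
E
```

```text
0 [526.4 131.1] [[2.5, 5.5], [5.0, 9.0], [7.5, 12.5], [10.0, 16.0], [12.5, 19.0], [15.0, 22.0], [18.0, 24.5], [20.5, 27.0], [24.0, 28.5], [27.5, 29.5]]
1 [553.9 160.6] [[3.5, 1.0], [7.0, 2.0], [11.0, 2.5], [14.5, 2.5], [18.5, 3.0], [22.5, 3.0], [26.5, 2.5], [30.5, 2.0], [34.5, 1.5], [38.5, 0.5]]
2 [592.4 161.1] [[4.0, -1.0], [8.0, -2.5], [11.5, -4.0], [15.5, -6.0], [19.5, -8.0], [24.0, -9.5], [28.5, -11.5], [32.5, -13.5], [37.0, -15.5], [40.5, -18.0]]
3 [632.9 143.1] [[4.0, -2.0], [7.5, -4.5], [11.0, -7.0], [14.0, -9.5], [16.5, -12.5], [18.5, -15.5], [20.5, -19.0], [22.0, -22.5], [23.0, -26.5], [24.5, -30.5]]
4 [657.4 112.6] [[1.0, -3.5], [1.5, -7.5], [2.5, -12.0], [2.5, -16.0], [2.5, -20.0], [2.5, -24.5], [2.0, -28.5], [1.5, -33.0], [1.0, -37.0], [-0.5, -41.5]]
5 [656.9  71.1] [[-1.5, -4.0], [-2.5, -9.0], [-3.5, -14.0], [-5.0, -19.0], [-6.5, -24.0], [-8.0, -28.5], [-10.0, -33.0], [-11.5, -37.5], [-13.5, -41.5], [-16.0, -45.5]]
6 [640.9  25.6] [[-2.0, -4.0], [-4.5, -7.5], [-7.0, -11.0], [-9.0, -14.5], [-12.0, -17.5], [-14.5, -20.5], [-17.0, -23.5], [-19.5, -26.0], [-23.0, -27.0], [-26.5, -28.5]]
7 [614.4  -2.9] [[-3.5, -0.5], [-7.5, -1.5], [-11.0, -2.0], [-15.0, -2.5], [-19.0, -2.5], [-23.0, -2.5], [-26.5, -2.5], [-30.5, -2.0], [-34.5, -1.0], [-38.5, -0.5]]
8 [575.9  -3.4] [[-4.0, 1.5], [-8.0, 3.0], [-12.0, 4.5], [-16.0, 6.5], [-20.0, 8.0], [-24.5, 10.0], [-29.0, 12.0], [-33.0, 14.0], [-37.0, 16.0], [-41.0, 18.0]]
9 [534.9  14.6] [[-3.5, 2.5], [-7.0, 5.0], [-10.5, 7.5], [-13.5, 10.0], [-16.5, 12.5], [-18.5, 16.0], [-20.0, 19.5], [-21.5, 23.0], [-23.0, 26.5], [-24.0, 30.5]]
10 [510.9  45.1] [[-1.0, 4.0], [-2.0, 8.0], [-2.5, 12.0], [-3.0, 16.0], [-3.0, 20.5], [-3.0, 24.5], [-2.5, 29.0], [-2.0, 33.0], [-1.0, 37.5], [0.0, 41.5]]
11 [510.9  86.6] [[1.5, 4.5], [2.5, 9.0], [4.0, 14.5], [5.0, 19.0], [6.5, 24.0], [8.0, 29.0], [10.0, 33.5], [12.0, 37.5], [14.0, 42.0], [16.0, 46.0]]
```

apply_moves([
  {"grip": 0, "linear": [2.5, 5.5, 0], "turn": [0, 0, 0]},
  {"grip": 0, "linear": [5, 9, 0], "turn": [0, 0, 0]},
  {"grip": 0, "linear": [7.5, 12.5, 0], "turn": [0, 0, 0]},
  {"grip": 0, "linear": [10, 16, 0], "turn": [0, 0, 0]},
  {"grip": 0, "linear": [12.5, 19, 0], "turn": [0, 0, 0]},
  {"grip": 0, "linear": [15, 22, 0], "turn": [0, 0, 0]},
  {"grip": 0, "linear": [18, 24.5, 0], "turn": [0, 0, 0]},
  {"grip": 0, "linear": [20.5, 27, 0], "turn": [0, 0, 0]},
  {"grip": 0, "linear": [24, 28.5, 0], "turn": [0, 0, 0]},
  {"grip": 0, "linear": [27.5, 29.5, 0], "turn": [0, 0, 0]},
])

```text
time: 4.55
tool_pos: [0.554, 0.1614, 0.1527]
tool_rot: [-3.141, 0.0, -1.019]
contact_force: [-3.3, -1.3, 1.7]
opening: 0.0007
```

```bash
python3 - <<'E'
from h import *
import cv2
s=observe();print(s["tool_pos"],s["contact_force"])
w=read_camera("wrist")
cv2.imwrite("pics/w5.png",w[:,:,::-1])
E
```

```text
[0.55404413 0.16141524 0.15265824] [-3.32670738 -1.34310393  1.6682893 ]
```

View pics/w5.png

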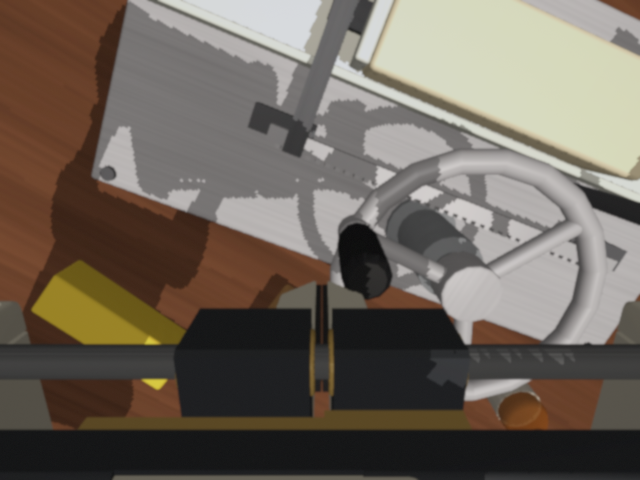

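The wheel has turned about 30°. The handle, at (368,275), is against the right part of the finger face with about 3.5 N on it, as planned, so I'll continue.

apply_moves([
  {"grip": 0, "linear": [3.5, 1, 0], "turn": [0, 0, 0]},
  {"grip": 0, "linear": [7, 2, 0], "turn": [0, 0, 0]},
  {"grip": 0, "linear": [11, 2.5, 0], "turn": [0, 0, 0]},
  {"grip": 0, "linear": [14.5, 2.5, 0], "turn": [0, 0, 0]},
  {"grip": 0, "linear": [18.5, 3, 0], "turn": [0, 0, 0]},
  {"grip": 0, "linear": [22.5, 3, 0], "turn": [0, 0, 0]},
  {"grip": 0, "linear": [26.5, 2.5, 0], "turn": [0, 0, 0]},
  {"grip": 0, "linear": [30.5, 2, 0], "turn": [0, 0, 0]},
  {"grip": 0, "linear": [34.5, 1.5, 0], "turn": [0, 0, 0]},
  {"grip": 0, "linear": [38.5, 0.5, 0], "turn": [0, 0, 0]},
])

```text
time: 5.6
tool_pos: [0.5926, 0.1616, 0.1526]
tool_rot: [-3.141, 0.0, -1.019]
contact_force: [-3.8, 0.7, 2.6]
opening: 0.0007
```

```bash
python3 - <<'E'
from h import *
import cv2
s=observe();print(s["tool_pos"],s["contact_force"])
w=read_camera("wrist")
cv2.imwrite("pics/w6.png",w[:,:,::-1])
E
```

```text
[0.59263901 0.16162694 0.15256871] [-3.84998137  0.66604363  2.56306504]
```

View pics/w6.png

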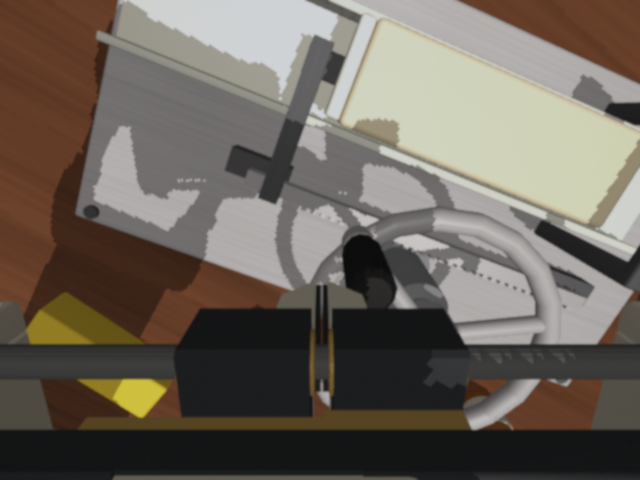

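The handle is now at about 60° of travel, on the corner of the finger, and the force is steady at about 4 N.

apply_moves([
  {"grip": 0, "linear": [4, -1, 0], "turn": [0, 0, 0]},
  {"grip": 0, "linear": [8, -2.5, 0], "turn": [0, 0, 0]},
  {"grip": 0, "linear": [11.5, -4, 0], "turn": [0, 0, 0]},
  {"grip": 0, "linear": [15.5, -6, 0], "turn": [0, 0, 0]},
  {"grip": 0, "linear": [19.5, -8, 0], "turn": [0, 0, 0]},
  {"grip": 0, "linear": [24, -9.5, 0], "turn": [0, 0, 0]},
  {"grip": 0, "linear": [28.5, -11.5, 0], "turn": [0, 0, 0]},
  {"grip": 0, "linear": [32.5, -13.5, 0], "turn": [0, 0, 0]},
  {"grip": 0, "linear": [37, -15.5, 0], "turn": [0, 0, 0]},
  {"grip": 0, "linear": [40.5, -18, 0], "turn": [0, 0, 0]},
])

```text
time: 6.65
tool_pos: [0.6331, 0.1434, 0.1525]
tool_rot: [3.142, -0.0, -1.019]
contact_force: [-2.7, 1.2, 2.7]
opening: 0.0005
```

```bash
python3 - <<'E'
from h import *
import cv2
s=observe();print(s["tool_pos"],s["contact_force"])
w=read_camera("wrist")
cv2.imwrite("pics/w7.png",w[:,:,::-1])
E
```

```text
[0.6331289  0.14339389 0.15253396] [-2.69514626  1.2182009   2.68918704]
```

View pics/w7.png

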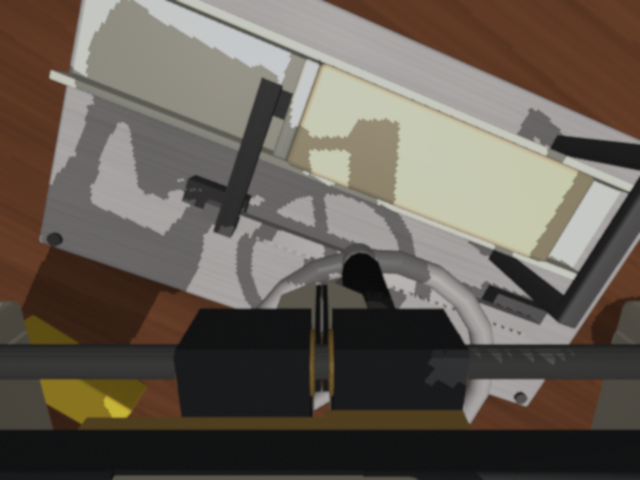

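apply_moves([
  {"grip": 0, "linear": [4, -2, 0], "turn": [0, 0, 0]},
  {"grip": 0, "linear": [7.5, -4.5, 0], "turn": [0, 0, 0]},
  {"grip": 0, "linear": [11, -7, 0], "turn": [0, 0, 0]},
  {"grip": 0, "linear": [14, -9.5, 0], "turn": [0, 0, 0]},
  {"grip": 0, "linear": [16.5, -12.5, 0], "turn": [0, 0, 0]},
  {"grip": 0, "linear": [18.5, -15.5, 0], "turn": [0, 0, 0]},
  {"grip": 0, "linear": [20.5, -19, 0], "turn": [0, 0, 0]},
  {"grip": 0, "linear": [22, -22.5, 0], "turn": [0, 0, 0]},
  {"grip": 0, "linear": [23, -26.5, 0], "turn": [0, 0, 0]},
  {"grip": 0, "linear": [24.5, -30.5, 0], "turn": [0, 0, 0]},
])

```text
time: 7.7
tool_pos: [0.6574, 0.113, 0.1525]
tool_rot: [-3.141, 0.0, -1.019]
contact_force: [-3.4, 1.9, 2.1]
opening: 0.0006
```

```bash
python3 - <<'E'
from h import *
import cv2
s=observe();print(s["tool_pos"],s["contact_force"])
w=read_camera("wrist");b=read_camera("side")
o=np.zeros((480,800,3),np.uint8);o[:,:480]=cv2.resize(b[170:290,240:360],(480,480));o[:240,480:]=cv2.resize(w,(320,240))
cv2.imwrite("pics/w8.png",o[:,:,::-1])
E
```

```text
[0.65742812 0.11295309 0.15253925] [-3.37581172  1.92080941  2.1043271 ]
```

View pics/w8.png

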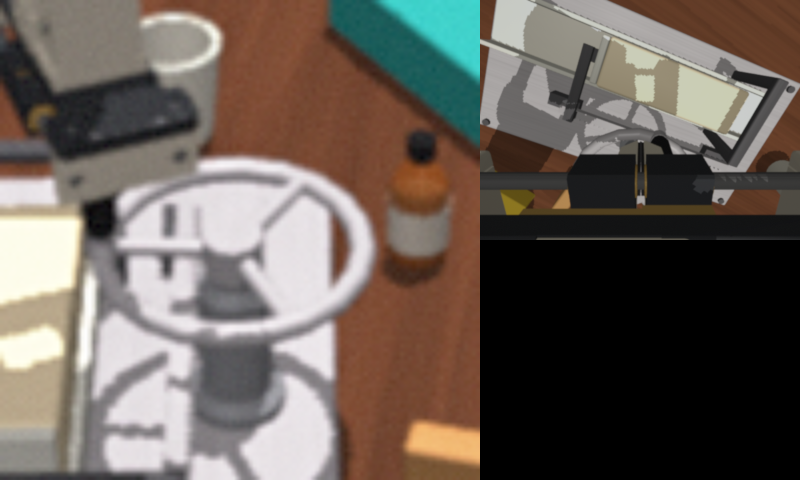

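The spoke now points to +x, so about 120° has been turned, and the handle is still in contact. Continuing.

apply_moves([
  {"grip": 0, "linear": [1, -3.5, 0], "turn": [0, 0, 0]},
  {"grip": 0, "linear": [1.5, -7.5, 0], "turn": [0, 0, 0]},
  {"grip": 0, "linear": [2.5, -12, 0], "turn": [0, 0, 0]},
  {"grip": 0, "linear": [2.5, -16, 0], "turn": [0, 0, 0]},
  {"grip": 0, "linear": [2.5, -20, 0], "turn": [0, 0, 0]},
  {"grip": 0, "linear": [2.5, -24.5, 0], "turn": [0, 0, 0]},
  {"grip": 0, "linear": [2, -28.5, 0], "turn": [0, 0, 0]},
  {"grip": 0, "linear": [1.5, -33, 0], "turn": [0, 0, 0]},
  {"grip": 0, "linear": [1, -37, 0], "turn": [0, 0, 0]},
  {"grip": 0, "linear": [-0.5, -41.5, 0], "turn": [0, 0, 0]},
])

```text
time: 8.8
tool_pos: [0.6568, 0.0713, 0.1526]
tool_rot: [-3.141, -0.0, -1.019]
contact_force: [-0.1, 3.8, 3.1]
opening: 0.0001
```

```bash
python3 - <<'E'
from h import *
import cv2
s=observe();print(s["tool_pos"],s["contact_force"])
w=read_camera("wrist");b=read_camera("side")
o=np.zeros((480,800,3),np.uint8);o[:,:480]=cv2.resize(b[170:290,240:360],(480,480));o[:240,480:]=cv2.resize(w,(320,240))
cv2.imwrite("pics/w9.png",o[:,:,::-1])
E
```

```text
[0.65683592 0.07130906 0.15255183] [-0.07771799  3.76131344  3.07902243]
```

View pics/w9.png

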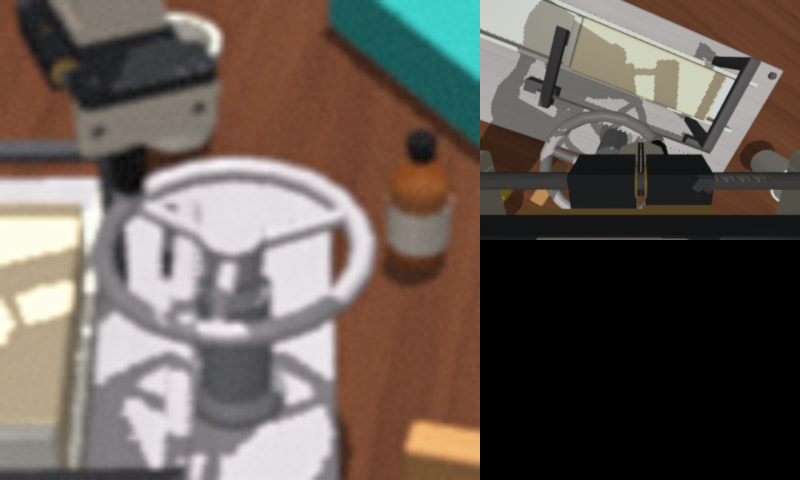

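apply_moves([
  {"grip": 0, "linear": [-1.5, -4, 0], "turn": [0, 0, 0]},
  {"grip": 0, "linear": [-2.5, -9, 0], "turn": [0, 0, 0]},
  {"grip": 0, "linear": [-3.5, -14, 0], "turn": [0, 0, 0]},
  {"grip": 0, "linear": [-5, -19, 0], "turn": [0, 0, 0]},
  {"grip": 0, "linear": [-6.5, -24, 0], "turn": [0, 0, 0]},
  {"grip": 0, "linear": [-8, -28.5, 0], "turn": [0, 0, 0]},
  {"grip": 0, "linear": [-10, -33, 0], "turn": [0, 0, 0]},
  {"grip": 0, "linear": [-11.5, -37.5, 0], "turn": [0, 0, 0]},
  {"grip": 0, "linear": [-13.5, -41.5, 0], "turn": [0, 0, 0]},
  {"grip": 0, "linear": [-16, -45.5, 0], "turn": [0, 0, 0]},
])

```text
time: 9.9
tool_pos: [0.6408, 0.0256, 0.1525]
tool_rot: [-3.141, -0.0, -1.019]
contact_force: [0.6, 3.9, 0.8]
opening: 0.0006
```

apply_moves([
  {"grip": 0, "linear": [-2, -4, 0], "turn": [0, 0, 0]},
  {"grip": 0, "linear": [-4.5, -7.5, 0], "turn": [0, 0, 0]},
  {"grip": 0, "linear": [-7, -11, 0], "turn": [0, 0, 0]},
  {"grip": 0, "linear": [-9, -14.5, 0], "turn": [0, 0, 0]},
  {"grip": 0, "linear": [-12, -17.5, 0], "turn": [0, 0, 0]},
  {"grip": 0, "linear": [-14.5, -20.5, 0], "turn": [0, 0, 0]},
  {"grip": 0, "linear": [-17, -23.5, 0], "turn": [0, 0, 0]},
  {"grip": 0, "linear": [-19.5, -26, 0], "turn": [0, 0, 0]},
  {"grip": 0, "linear": [-23, -27, 0], "turn": [0, 0, 0]},
  {"grip": 0, "linear": [-26.5, -28.5, 0], "turn": [0, 0, 0]},
])

```text
time: 10.9
tool_pos: [0.6143, -0.0028, 0.1529]
tool_rot: [-3.141, -0.001, -1.019]
contact_force: [2.5, 0.7, 2.9]
opening: 0.0005
```

```bash
python3 - <<'E'
from h import *
import cv2
s=observe();print(s["tool_pos"],s["contact_force"])
w=read_camera("wrist");b=read_camera("side")
o=np.zeros((480,800,3),np.uint8);o[:,:480]=cv2.resize(b[170:290,240:360],(480,480));o[:240,480:]=cv2.resize(w,(320,240))
cv2.imwrite("pics/w10.png",o[:,:,::-1])
E
```

```text
[ 0.61428853 -0.00284725  0.1528524 ] [2.50988889 0.73154602 2.87294939]
```

View pics/w10.png

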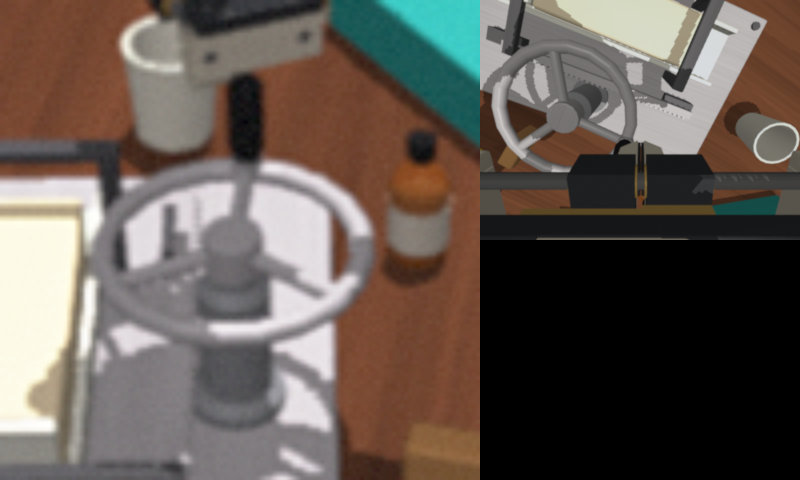

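About 210° turned: the handle is at (245,115) on the far (−y) side of the wheel in the side view. The cup and bottle are unmoved. Continuing.

apply_moves([
  {"grip": 0, "linear": [-3.5, -0.5, 0], "turn": [0, 0, 0]},
  {"grip": 0, "linear": [-7.5, -1.5, 0], "turn": [0, 0, 0]},
  {"grip": 0, "linear": [-11, -2, 0], "turn": [0, 0, 0]},
  {"grip": 0, "linear": [-15, -2.5, 0], "turn": [0, 0, 0]},
  {"grip": 0, "linear": [-19, -2.5, 0], "turn": [0, 0, 0]},
  {"grip": 0, "linear": [-23, -2.5, 0], "turn": [0, 0, 0]},
  {"grip": 0, "linear": [-26.5, -2.5, 0], "turn": [0, 0, 0]},
  {"grip": 0, "linear": [-30.5, -2, 0], "turn": [0, 0, 0]},
  {"grip": 0, "linear": [-34.5, -1, 0], "turn": [0, 0, 0]},
  {"grip": 0, "linear": [-38.5, -0.5, 0], "turn": [0, 0, 0]},
])

```text
time: 12.0
tool_pos: [0.5754, -0.003, 0.1525]
tool_rot: [3.141, -0.0, -1.019]
contact_force: [3.1, -0.7, 2.9]
opening: 0.0004
```

apply_moves([
  {"grip": 0, "linear": [-4, 1.5, 0], "turn": [0, 0, 0]},
  {"grip": 0, "linear": [-8, 3, 0], "turn": [0, 0, 0]},
  {"grip": 0, "linear": [-12, 4.5, 0], "turn": [0, 0, 0]},
  {"grip": 0, "linear": [-16, 6.5, 0], "turn": [0, 0, 0]},
  {"grip": 0, "linear": [-20, 8, 0], "turn": [0, 0, 0]},
  {"grip": 0, "linear": [-24.5, 10, 0], "turn": [0, 0, 0]},
  {"grip": 0, "linear": [-29, 12, 0], "turn": [0, 0, 0]},
  {"grip": 0, "linear": [-33, 14, 0], "turn": [0, 0, 0]},
  {"grip": 0, "linear": [-37, 16, 0], "turn": [0, 0, 0]},
  {"grip": 0, "linear": [-41, 18, 0], "turn": [0, 0, 0]},
])

```text
time: 13.0
tool_pos: [0.5346, 0.0152, 0.1526]
tool_rot: [-3.141, -0.0, -1.019]
contact_force: [3.5, -0.3, 2.7]
opening: 0.0006
```

```bash
python3 - <<'E'
from h import *
import cv2
s=observe();print(s["tool_pos"],s["contact_force"])
w=read_camera("wrist");b=read_camera("side")
o=np.zeros((480,800,3),np.uint8);o[:,:480]=cv2.resize(b[170:290,240:360],(480,480));o[:240,480:]=cv2.resize(w,(320,240))
cv2.imwrite("pics/w11.png",o[:,:,::-1])
E
```

```text
[0.53459928 0.01523167 0.15262178] [ 3.53766955 -0.34975947  2.66239414]
```

View pics/w11.png

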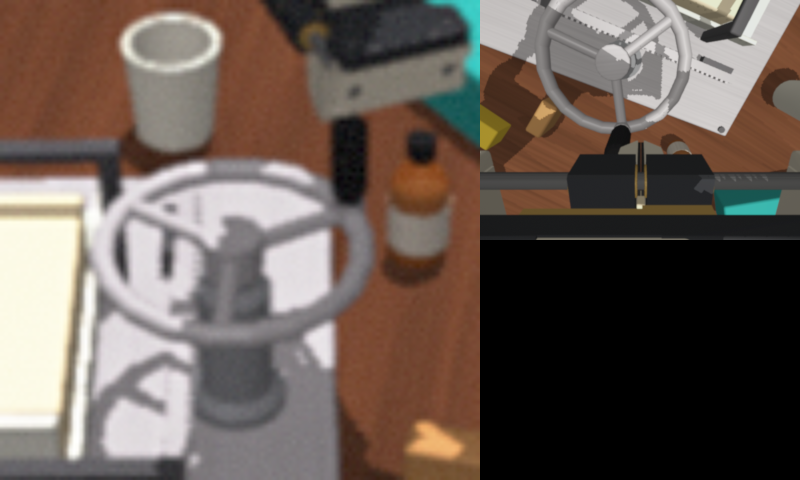

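apply_moves([
  {"grip": 0, "linear": [-3.5, 2.5, 0], "turn": [0, 0, 0]},
  {"grip": 0, "linear": [-7, 5, 0], "turn": [0, 0, 0]},
  {"grip": 0, "linear": [-10.5, 7.5, 0], "turn": [0, 0, 0]},
  {"grip": 0, "linear": [-13.5, 10, 0], "turn": [0, 0, 0]},
  {"grip": 0, "linear": [-16.5, 12.5, 0], "turn": [0, 0, 0]},
  {"grip": 0, "linear": [-18.5, 16, 0], "turn": [0, 0, 0]},
  {"grip": 0, "linear": [-20, 19.5, 0], "turn": [0, 0, 0]},
  {"grip": 0, "linear": [-21.5, 23, 0], "turn": [0, 0, 0]},
  {"grip": 0, "linear": [-23, 26.5, 0], "turn": [0, 0, 0]},
  {"grip": 0, "linear": [-24, 30.5, 0], "turn": [0, 0, 0]},
])

```text
time: 14.1
tool_pos: [0.5107, 0.0457, 0.1526]
tool_rot: [3.141, -0.0, -1.019]
contact_force: [3.8, -1.6, 3.5]
opening: 0.0006
```

apply_moves([
  {"grip": 0, "linear": [-1, 4, 0], "turn": [0, 0, 0]},
  {"grip": 0, "linear": [-2, 8, 0], "turn": [0, 0, 0]},
  {"grip": 0, "linear": [-2.5, 12, 0], "turn": [0, 0, 0]},
  {"grip": 0, "linear": [-3, 16, 0], "turn": [0, 0, 0]},
  {"grip": 0, "linear": [-3, 20.5, 0], "turn": [0, 0, 0]},
  {"grip": 0, "linear": [-3, 24.5, 0], "turn": [0, 0, 0]},
  {"grip": 0, "linear": [-2.5, 29, 0], "turn": [0, 0, 0]},
  {"grip": 0, "linear": [-2, 33, 0], "turn": [0, 0, 0]},
  {"grip": 0, "linear": [-1, 37.5, 0], "turn": [0, 0, 0]},
  {"grip": 0, "linear": [0, 41.5, 0], "turn": [0, 0, 0]},
])

```text
time: 15.1
tool_pos: [0.5103, 0.087, 0.1523]
tool_rot: [3.14, -0.0, -1.019]
contact_force: [3.1, -5.0, 3.4]
opening: 0.0005
```

```bash
python3 - <<'E'
from h import *
import cv2
s=observe();print(s["tool_pos"],s["contact_force"])
w=read_camera("wrist");b=read_camera("side")
o=np.zeros((480,800,3),np.uint8);o[:,:480]=cv2.resize(b[170:290,240:360],(480,480));o[:240,480:]=cv2.resize(w,(320,240))
cv2.imwrite("pics/w12.png",o[:,:,::-1])
E
```

```text
[0.51029826 0.08701715 0.15234609] [ 3.10602018 -5.02298329  3.35364482]
```

View pics/w12.png

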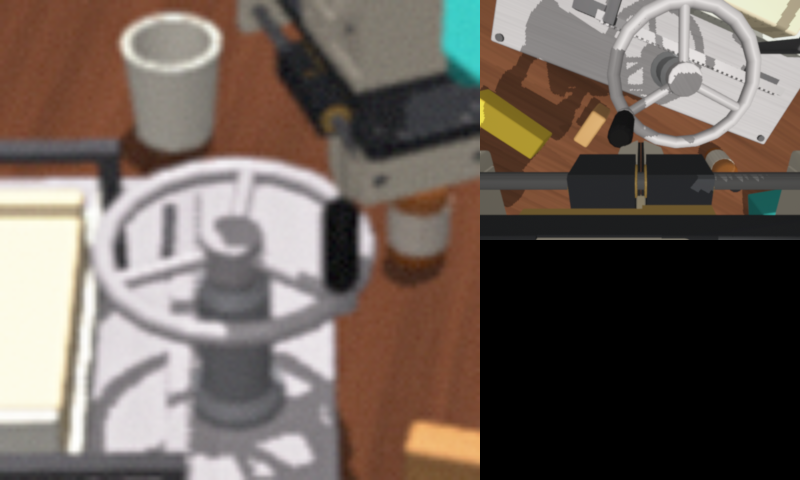

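apply_moves([
  {"grip": 0, "linear": [1.5, 4.5, 0], "turn": [0, 0, 0]},
  {"grip": 0, "linear": [2.5, 9, 0], "turn": [0, 0, 0]},
  {"grip": 0, "linear": [4, 14.5, 0], "turn": [0, 0, 0]},
  {"grip": 0, "linear": [5, 19, 0], "turn": [0, 0, 0]},
  {"grip": 0, "linear": [6.5, 24, 0], "turn": [0, 0, 0]},
  {"grip": 0, "linear": [8, 29, 0], "turn": [0, 0, 0]},
  {"grip": 0, "linear": [10, 33.5, 0], "turn": [0, 0, 0]},
  {"grip": 0, "linear": [11.5, 37, 0], "turn": [0, 0, 0]},
  {"grip": 0, "linear": [11.5, 37, 0], "turn": [0, 0, 0]},
])

```text
time: 16.1
tool_pos: [0.5223, 0.1249, 0.1523]
tool_rot: [-3.141, 0.001, -1.019]
contact_force: [-0.3, -0.7, 0.1]
opening: 0.0008
```

```bash
python3 - <<'E'
from h import *
import cv2
s=observe();print(s["tool_pos"],s["contact_force"])
w=read_camera("wrist");b=read_camera("side")
cv2.imwrite("pics/side13.png",b[:,:,::-1])
a=cv2.imread("pics/side0.png")[:,:,::-1]
o=np.zeros((600,800,3),np.uint8)
o[:,:400]=cv2.resize(a[215:275,290:330],(400,600),interpolation=cv2.INTER_CUBIC);o[:,400:]=cv2.resize(b[215:275,290:330],(400,600),interpolation=cv2.INTER_CUBIC)
cv2.imwrite("pics/w13.png",o[:,:,::-1])
E
```

```text
[0.52231451 0.12492738 0.15234378] [-0.27853866 -0.66003335  0.09076597]
```

View pics/w13.png

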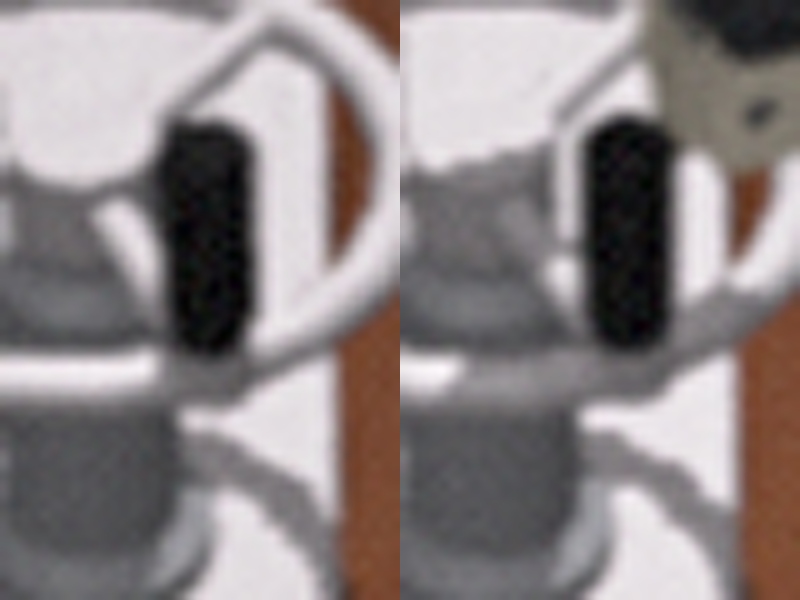

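apply_moves([
  {"grip": 0, "linear": [0, 2.5, 0], "turn": [0, 0, 0]},
  {"grip": 0, "linear": [0.2, 5, 0], "turn": [0, 0, 0]},
  {"grip": 0, "linear": [0.8, 5.5, 0], "turn": [0, 0, 0]},
  {"grip": 0, "linear": [1.4, 5.9, 0], "turn": [0, 0, 0]},
  {"grip": 0, "linear": [1.4, 5.9, 0], "turn": [0, 0, 0]},
])

```text
time: 16.7
tool_pos: [0.5235, 0.1301, 0.1525]
tool_rot: [3.141, 0.0, -1.019]
contact_force: [-1.9, -0.9, 0.4]
opening: 0.0008
```

apply_moves([
  {"grip": 0, "linear": [0.5, 0.3, 0], "turn": [0, 0, 0]},
  {"grip": 0, "linear": [0.9, 0.55, 0], "turn": [0, 0, 0]},
  {"grip": 0, "linear": [0.9, 0.55, 0], "turn": [0, 0, 0]},
])

```text
time: 17.0
tool_pos: [0.5244, 0.1307, 0.1525]
tool_rot: [3.141, 0.0, -1.019]
contact_force: [-3.7, -1.1, -0.2]
opening: 0.0002
```

```bash
cat > cmp.py <<'E'
from h import *
import cv2,sys
s=observe();print(s["tool_pos"],s["contact_force"],s["time"])
w=read_camera("wrist");b=read_camera("side")
cv2.imwrite(f"pics/side{sys.argv[1]}.png",b[:,:,::-1])
cv2.imwrite(f"pics/w{sys.argv[1]}w.png",w[:,:,::-1])
a=cv2.imread("pics/side0.png")[:,:,::-1]
o=np.zeros((600,800,3),np.uint8)
o[:,:400]=cv2.resize(a[215:275,290:330],(400,600),interpolation=cv2.INTER_CUBIC);o[:,400:]=cv2.resize(b[215:275,290:330],(400,600),interpolation=cv2.INTER_CUBIC)
cv2.imwrite(f"pics/w{sys.argv[1]}.png",o[:,:,::-1])
# handle edges: subpixel, mean over handle rows
for n,i in(("start",a),("now",b)):
    g=i[236:246,295:330].astype(float).mean((0,2));m=np.clip(110-g,0,None)
    k=np.arange(295,330);m=np.where(g<70,110-g,0);print(n,(m*k).sum()/m.sum(),(np.diff((g<75).astype(int)).nonzero()[0]+295))
    # dark pixels blob centroid
    mask=(i[222:256,295:330].max(2)<50);ys,xs=mask.nonzero();print("  blob",xs.mean()+295,ys.mean()+222,len(xs))
E
python3 cmp.py 14
```

```text
[0.5244088  0.13070386 0.15251564] [-3.74627514 -1.09591729 -0.19580769] 17.0
start 310.4967475950527 [306 314]
  blob 310.23121387283237 238.3757225433526 173
now 310.5473503320793 [305 314]
  blob 310.31666666666666 238.27777777777777 180
```

View pics/w14.png

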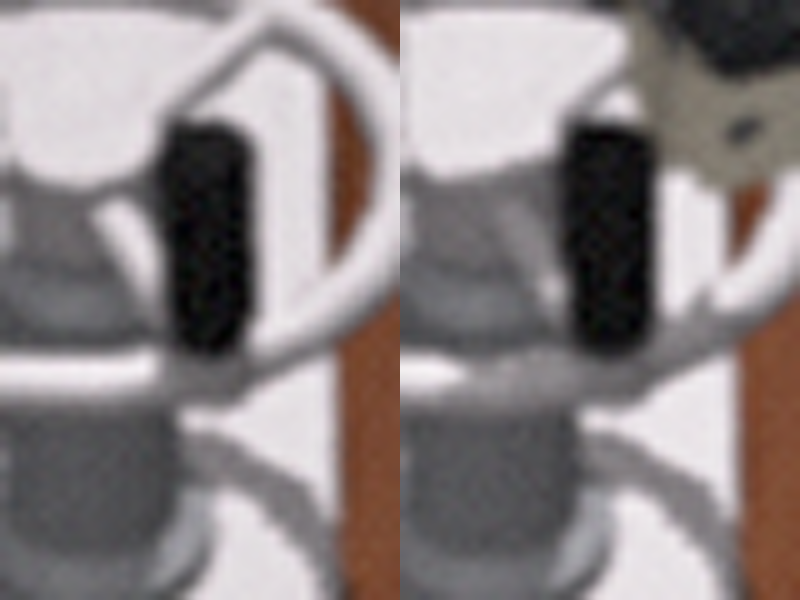

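The handle is back at its start pixel: side-view column 310.5 both times, difference under 0.1 px. Measured tool position at contact also matches the starting contact. Backing off straight, then lifting and moving clear for an unobstructed check.

apply_moves([
  {"grip": 0, "linear": [-2, -1.2, 0], "turn": [0, 0, 0]},
  {"grip": 0, "linear": [-7, -4.5, 0], "turn": [0, 0, 0]},
  {"grip": 0, "linear": [-16, -10, 0], "turn": [0, 0, 0]},
  {"grip": 0, "linear": [-27, -17, 0], "turn": [0, 0, 0]},
  {"grip": 0, "linear": [-27, -17, 20], "turn": [0, 0, 0]},
  {"grip": 0, "linear": [-27, -17, 60], "turn": [0, 0, 0]},
  {"grip": 0, "linear": [-35, -35, 70], "turn": [0, 0, 0]},
  {"grip": 0, "linear": [-52, -75, 70], "turn": [0, 0, 0]},
  {"grip": 0, "linear": [-70, -115, 70], "turn": [0, 0, 0]},
  {"grip": 0, "linear": [-88, -155, 70], "turn": [0, 0, 0]},
])

```text
time: 18.1
tool_pos: [0.4353, -0.0257, 0.2227]
tool_rot: [-3.141, -0.001, -1.018]
contact_force: [1.2, -0.6, -0.1]
opening: 0.0004
```

apply_moves([
  {"grip": 0, "linear": [-20, -40, 0], "turn": [0, 0, 0]},
  {"grip": 0, "linear": [-40, -80, 0], "turn": [0, 0, 0]},
  {"grip": 0, "linear": [-60, -125, 0], "turn": [0, 0, 0]},
  {"grip": 0, "linear": [-80, -170, 0], "turn": [0, 0, 0]},
  {"grip": 0, "linear": [-100, -215, 0], "turn": [0, 0, 0]},
  {"grip": 0, "linear": [-120, -260, 0], "turn": [0, 0, 0]},
  {"grip": 0, "linear": [-140, -305, 0], "turn": [0, 0, 0]},
  {"grip": 0, "linear": [-160, -350, 0], "turn": [0, 0, 0]},
  {"grip": 0, "linear": [-190, -400, 0], "turn": [0, 0, 0]},
  {"grip": 0, "linear": [-190, -400, 0], "turn": [0, 0, 0]},
])

```text
time: 19.1
tool_pos: [0.2434, -0.4282, 0.2222]
tool_rot: [3.14, -0.001, -1.024]
contact_force: [-0.1, 0.5, -0.6]
opening: 0.0005
```

```bash
python3 cmp.py 15; python3 - <<'E'
from h import *
import cv2
t=read_camera("top")[:,:,::-1];cv2.imwrite("pics/top15.png",t)
a=cv2.imread("pics/top0.png")
o=np.hstack([cv2.resize(i[140:310,200:440],(400,283),interpolation=cv2.INTER_CUBIC) for i in(a,t)])
o2=np.hstack([cv2.resize(i[195:265,270:370],(400,280),interpolation=cv2.INTER_CUBIC) for i in(a,t)])
cv2.imwrite("pics/c15.png",np.vstack([o,o2]))
for i in(a,t):
    m=i[225:255,275:305].max(2)<65;ys,xs=m.nonzero();print(xs.mean()+275,ys.mean()+225,len(xs))
E
```

```text
[ 0.24338786 -0.42819414  0.22223308] [-0.06944733  0.48357887 -0.5772846 ] 19.1
start 310.4967475950527 [306 314]
  blob 310.23121387283237 238.3757225433526 173
now 310.57968100178243 [306 314]
  blob 310.28735632183907 238.29885057471265 174
294.8 242.0 5
294.0 243.0 7
```

View pics/c15.png

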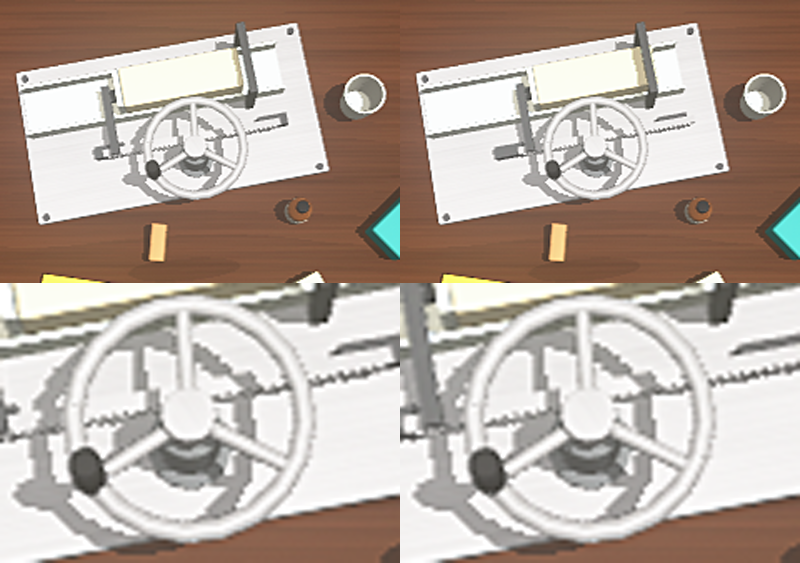

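View pics/side15.png

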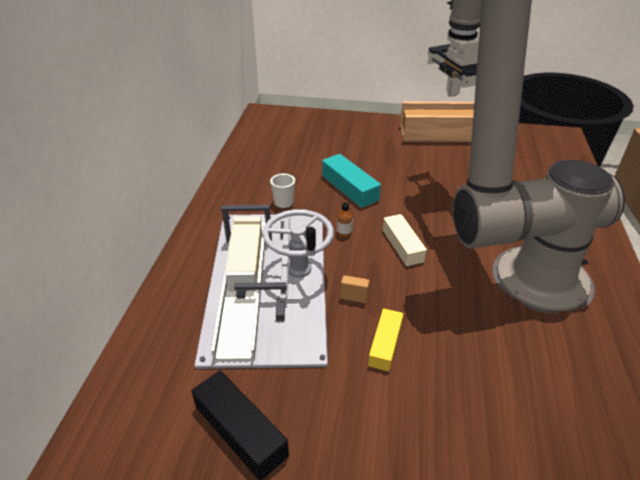

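```bash
python3 -c "
from cell import *
print(observe()['contact_force']);print(hand_in())"
```

```text
[0.85216551 1.37641144 0.18265025]
the job is handed in; nothing more can be done
None
```

I pushed the handle once round clockwise with the outside of the shut fingers. I then backed straight off, lifted, moved clear and handed the job in at about 19 s of the 51 s allowed. Pushing forces read at the end of each move were about 3–7 N.

- **Handle position:** in the side view it ended within 0.1 px (about 0.2 mm) of where it started. In the top-view crop it looks unmoved. The dark-pixel count I tried on the top view caught only 5–7 pixels, so I gave it no weight.
- **Contact check:** measured tool position at the last contact matched the first contact to about 0.2 mm. The force there was higher than at first touch (3.7 N against 1.5 N), as expected with the handle moving.
- **Loaf:** it moved about 9 px towards the arch in the top view, which matches 25 mm.
- **Other objects:** the bar, bottle and cup show no movement in the top and side views, and the robot is touching nothing.

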